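# Refit a washed hob knob and hold it pressed in

## Task

The washed control knob of the counter-top gas hob lies in the tray. Pick it up, turn it so that its D-shaped bore matches the flat of the bare valve stem, push it fully home on that stem, then press it fully in against the valve spring, as for lighting the burner. Finish still holding the knob and keeping it pressed in; do not let go, and leave the pot, bottle, cup and spoon where they are.

Things in the scene. Friction and masses are not known exactly. Their poses are not given: they have to be found in the camera images.
- knob_mid (a point): Centre of the loose black plastic knob lying bore down in the tray: on its axis, 21 mm above its underside (height 42 mm). z up along the axis, x towards its nose. A round disc 56 mm across, 19 mm tall, carries a straight grip bar along x: 16 mm wide, 19 to 42 mm above the underside, from 26 mm behind the axis to a tapered nose 38 mm ahead of it, which overhangs the disc by 10 mm.
- knob: The same knob, origin at the centre of its underside, same axes; about 90 g. From below, on the axis, a D-shaped bore 16 mm deep: 15.4 mm in diameter, its flat 2.2 mm from the axis on the nose (+x) side, mouth bevelled by 1 mm. It goes on the stem when the nose points the way the stem's flat faces; freely within about 8 degrees.
- stem_top (a point): Centre of the top end of the bare upright steel valve stem on the hob. z up, x the way its flat faces. D-shaped: 14 mm in diameter (point on the axis of the round), flat 1.5 mm from the axis, top edge bevelled by 0.6 mm. Its top is 28 mm above the hob's top. It cannot turn. With the knob fully home the bore's end rests on the stem's top: knob_mid is then 5 mm above stem_top.
- valve: Dark round plate around the bare stem, fixed, 60 mm across, 3 mm thick, origin under its centre on the hob's top, 75 mm above the work surface; x as the stem's. A 10 mm wide tab sticks out 20 mm on the side to which the stem's flat faces. The hob's other valve, 120 mm away, already has its knob fitted, for good.
- stem (a joint): How far the stem is pressed down, m: 0 out, 0.006 fully in (a hard stop; the knob then still clears the hob). Spring: 4 N to start, 10 N fully in; it comes back out when not pressed. stem_top moves with it.
- hob: Steel two-burner gas hob, fixed, 320 mm (x) by 460 mm (y), top 75 mm above the work surface; origin under its centre. The two valves are near its -x edge, 115 mm from the centre in -x and 60 mm to either side; black pan grates on the rest, up to 102 mm high.
- tray_in (a point): Centre of the inner floor of the fixed shallow grey plastic tray, 200 by 180 mm, rim 18 mm high, floor 4 mm above the work surface.
- pot: Bystander: open steel pot with two side handles, 156 mm across the rim, 60 mm tall, on a grate of the hob; origin at the centre of its underside.
- bottle: Bystander: bottle, 60 mm across, 130 mm tall; origin at the centre of its underside.
- cup: Bystander: steel cup, 76 mm across, 90 mm tall; origin at the centre of its underside.
- spoon: Bystander: metal spoon with a wooden handle, lying on the work surface in front of the hob; origin under its middle, along its x axis.
Mind the look-alikes: they are no part of the job. Leave any purple or white look-alike of the knob alone.

How it is judged:
By the outcome, as a careful person would: the job done as asked, in the order asked, and still so for the second after the job is handed in, while the arm keeps its last pose, push and grip.
It also fails if it takes over 40 s, if anything falls off the work surface, if the arm or the gripper's body presses on something with over 40 N, if the wrist force passes 120 N, or if a joint passes its speed limit or range.

## Robot

A 6-joint arm with a two-finger parallel gripper is mounted at the origin on the work surface. World frame = base frame: x ahead of the robot, y to its left, z up, the work surface at z = 0. Lengths are in m, angles in rad, forces in N, time in s.
With the tool pointing down it reaches from about 0.25 to 0.775 m from the base axis. Payload 4 kg.
Tool frame: the origin (TCP) lies on the centre line of the jaws, within the pads' length; the fingertips stand 25 mm ahead of it and the grasp point (between the pads) lies 6 mm ahead of it; z points along the fingers, y is the line along which they close (so a half turn about z gives the same grasp; the last joint's range is limited). The gripper opens to 94 mm and grips with 3 to 60 N. Pads are 16 mm wide; open, the fingers measure 119 mm over their backs; the gripper's body (75 mm by 177 mm) begins 78 mm behind the grasp point.
Start: joints at [1.186, 0.087, 1.371, -0, 1.684, -0.103], TCP at [0.153, 0.528, 0.231] pointing down, gripper open.
Joint ranges: [-3.1, 3.1], [-0.76, 2.03], [0.27, 2.55], [-1.08, 4.22], [0.17, 2.65], [-2.57, 2.57]. Speed limits (rad/s): [2.79, 2.79, 3.14, 3.14, 3.14, 3.14].

## Interface

Orientations are given as [roll, pitch, yaw] about the fixed x, y, z axes, in that order (R = Rz(yaw) Ry(pitch) Rx(roll)).
In Python, from bench import robot, imaging gives the robot as it stands. The module is installed in compiled form; this text tells all that it offers.
- The arm moves only by the tool drive_tool, never from a script. Its argument "series" is a list of rows, each a list of 3 entries, a list of its own where there are three numbers: the finger opening in m, from 0 to 0.094, then the shift along the tool's x, y, z in m, then the turn, a rotation vector about the tool's x, y, z in rad. A call has 1 to 5 rows; each row is the pose to reach, as a shift and turn from the pose commanded when the call began, along the tool's axes at that moment; what a row does not reach only later rows make up. A row lasts 1/8 s, in which the tool goes at most 62.5 mm and 10.7 degrees, less where a joint would pass 70% of its speed; a pose out of reach is approached as far as the arm can. A call with a gripper value outside its range is refused whole. The fingers move at their own pace and stop on an object; the grip force is fixed at half the most. Time passes only in rows, so rows that repeat a pose let the fingers close. It gives the time, the measured TCP pose, the force, the opening and the grip force at its end, in the units of the state.
- robot.get_obs(): the state, without advancing time (a new reading comes with each control period).
- imaging.snapshot(name): name is "side" or "top" or "wrist"; returns the picture (384x512x3 uint8, red, green, blue); there is no depth.
- imaging.get_calibration(name): a dict with "intrinsics" (3x3 intrinsics, pixels), "position" and "rotation" of the camera in the world. Camera axes: x right, y up, looking along -z (the intrinsics and any distortion apply to the point x, -y, -z); pixel columns grow to the right and rows downward; lengths in m; the calibration is good to about 2 mm. The wrist camera is an equidistant fisheye: a pixel r from the principal point sees the ray r / f radians off the axis. A picture is of the moment at which its call begins: read the wrist's pose just before it. get_calibration takes no time and is no camera call; for the wrist camera it gives the pose at the moment of the call.
- robot.close_job(): hands the job in; it is judged then, once.
The state is a dict: "time": time; "joint_positions": joint angles; "qvel": joint speeds; "joint_torque": joint torques, N m; "tool_pos": TCP position; "ee_rot": TCP orientation; "wrist_force": force on the tool from outside, world axes, zero at the start; "wrist_torque": the same for the moment, N m; "width": finger opening in m; "finger_force": force on a finger pad.
Only numpy, scipy, OpenCV 4.12 (cv2) and the standard library are available. Lean on these libraries where they do the work, as an engineer would, in place of code of your own. Each camera call takes 0.05 s, during which the arm holds its last target. There are 200 camera calls.

## Working session

There is one attempt and no reset: what is moved stays moved. The work goes in short steps, Python scripts to look and compute and a tool call to move; the robot and the scene stay as the last step left them, time stands still between calls to the robot, and variables do not carry over. Pictures are saved under pics/ and viewed, at most 10 in all, crops included, and the job is handed in when it is done.

Besides the shell and the picture viewer there is one more tool, called after "Call:" as name([rows], argument=value, ...), one row to a line, values as JSON. drive_tool: Moves the arm, as the interface text tells. Its arguments: {"type":"object","properties":{"series":{"type":"array"}},"required":["series"]}

```bash
mkdir -p pics; python3 - <<'E'
from bench import robot, imaging
import cv2, numpy as np
np.set_printoptions(precision=4,suppress=True)
o=robot.get_obs(); print(o)
for n in ["top","side","wrist"]:
    c=imaging.get_calibration(n); print(n,c)
    p=imaging.snapshot(n); np.save(f"pics/{n}0.npy",p); cv2.imwrite(f"pics/{n}0.png",p[:,:,::-1])
t=np.load("pics/top0.npy"); 
cv2.imwrite("pics/top0b.png",cv2.resize(t[:,:,::-1],(800,600),interpolation=cv2.INTER_CUBIC))
E
```

```text
{'time': 0.0, 'joint_positions': array([ 1.1859,  0.088 ,  1.3722,  0.    ,  1.6836, -0.1031]), 'qvel': array([ 0.0008,  0.0004,  0.0018, -0.0012, -0.0003, -0.0013]), 'joint_torque': array([  0.0008, -34.0187, -30.2422,   0.0719,   0.0332,  -0.0002]), 'tool_pos': array([0.1527, 0.5279, 0.2293]), 'ee_rot': array([-3.1394, -0.0003,  2.8598]), 'wrist_force': array([ 0.1123, -0.084 , -0.4322]), 'wrist_torque': array([ 0.0734, -0.0062,  0.0215]), 'finger_force': 0.0, 'width': 0.09387329884140372}
top {'intrinsics': array([[374.9429,   0.    , 259.4295],
       [  0.    , 374.9429, 188.0581],
       [  0.    ,   0.    ,   1.    ]]), 'position': array([ 0.4205, -0.0681,  1.1278]), 'rotation': array([ 0.0877,  0.0256, -1.5492])}
side {'intrinsics': array([[492.6105,   0.    , 249.7334],
       [  0.    , 492.6105, 185.1584],
       [  0.    ,   0.    ,   1.    ]]), 'position': array([-0.2902, -0.9607,  1.1464]), 'rotation': array([ 0.858 , -0.009 , -0.7118])}
wrist {'intrinsics': array([[297.3186,   0.    , 261.434 ],
       [  0.    , 297.3186, 192.2826],
       [  0.    ,   0.    ,   1.    ]]), 'position': array([0.0895, 0.5467, 0.3836]), 'rotation': array([-0.2297,  0.002 ,  1.289 ])}
```

View pics/top0b.png

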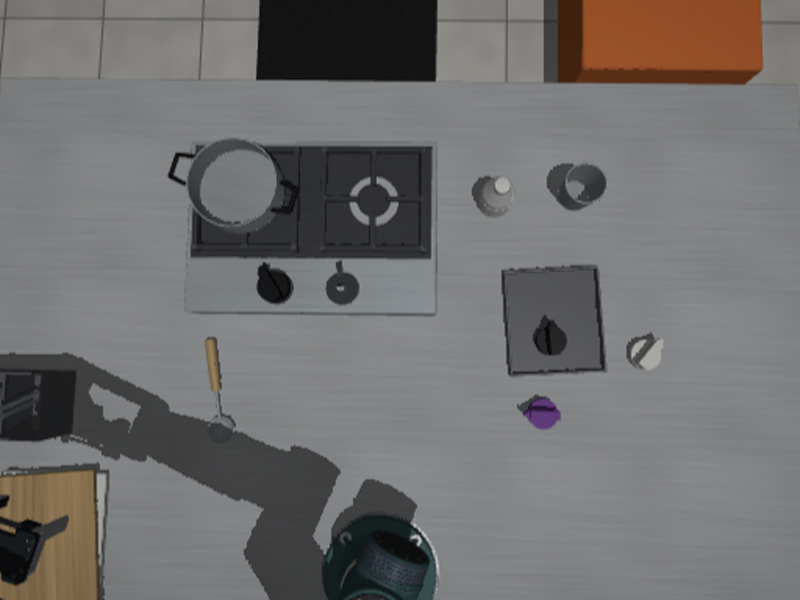

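View pics/side0.png

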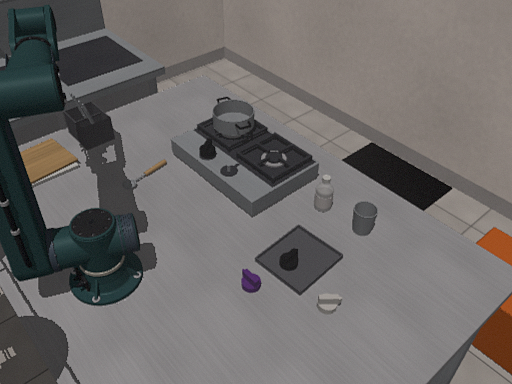

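The black knob lies in the tray at about (549,338) in the 800x600 top view, nose up-left. The look-alikes are purple (541,412) and white (645,352), and a fitted black knob sits at (274,286) on the hob. Only the loose black one in the tray fits the description. The bare stem is at (342,288), with its tab towards (338,264). I'll confirm with a crop.

```bash
cat > h.py <<'E'
import numpy as np, cv2
from scipy.spatial.transform import Rotation as R
np.set_printoptions(precision=4,suppress=True)
def rot(rpy): return R.from_euler('xyz',rpy)
def px2w(c,u,v,z,fish=False):
    K=c['intrinsics'];x=(u-K[0,2])/K[0,0];y=(v-K[1,2])/K[1,1]
    if fish:
        r=np.hypot(x,y);s=np.sin(r)/r if r>1e-9 else 1;d=np.array([x*s,-y*s,-np.cos(r)])
    else: d=np.array([x,-y,-1.])
    d=rot(c['rotation']).apply(d);p=np.array(c['position']);return p+d*(z-p[2])/d[2]
def w2px(c,P,fish=False):
    K=c['intrinsics'];q=rot(c['rotation']).inv().apply(np.array(P)-c['position']);x,y,z=q[...,0],-q[...,1],-q[...,2]
    if fish:
        n=np.hypot(x,y)+1e-12;t=np.arctan2(n,z);x,y=x/n*t,y/n*t
    else: x,y=x/z,y/z
    return np.stack([K[0,2]+K[0,0]*x,K[1,2]+K[1,1]*y],-1)
E
python3 - <<'E'
from h import *
from bench import imaging
t=np.load("pics/top0.npy")[:,:,::-1]; c=imaging.get_calibration("top")
a=cv2.resize(t[160:250,315:390],None,fx=5,fy=5,interpolation=cv2.INTER_CUBIC)
b=cv2.resize(t[160:205,155:235],None,fx=5,fy=5,interpolation=cv2.INTER_CUBIC)
im=np.zeros((450,775,3),np.uint8); im[:,:375]=a; im[:225,375:]=b
im[225:,375:]=0
im=np.clip(im.astype(float)*1.8,0,255).astype(np.uint8)
cv2.imwrite("pics/crop1.png",im)
k=1/1.5625
for n,u,v,z in [("knob",549,338,.023),("nose",545,318,.04),("tail",550,354,.04),("valve",342,289,.078),("tab",338.5,264,.078),("fitted",275,287,.09),("hob-c",186,313,.075),("hob-c2",436,313,.075),("hobc3",436,143,.075),("tray1",511,375,.018),("tray2",597,266,.018)]:
    print(n,px2w(c,u*k,v*k,z))
E
```

```text
knob [ 0.4394 -0.3081  0.023 ]
nose [ 0.4758 -0.2971  0.04  ]
tail [ 0.4099 -0.3063  0.04  ]
valve [0.5188 0.0754 0.078 ]
tab [0.5642 0.0831 0.078 ]
fitted [0.519  0.1942 0.09  ]
hob-c [0.4699 0.3587 0.075 ]
hob-c2 [ 0.479 -0.095  0.075]
hobc3 [ 0.7928 -0.0896  0.075 ]
tray1 [ 0.3689 -0.2386  0.018 ]
tray2 [ 0.5775 -0.3995  0.018 ]
```

View pics/crop1.png

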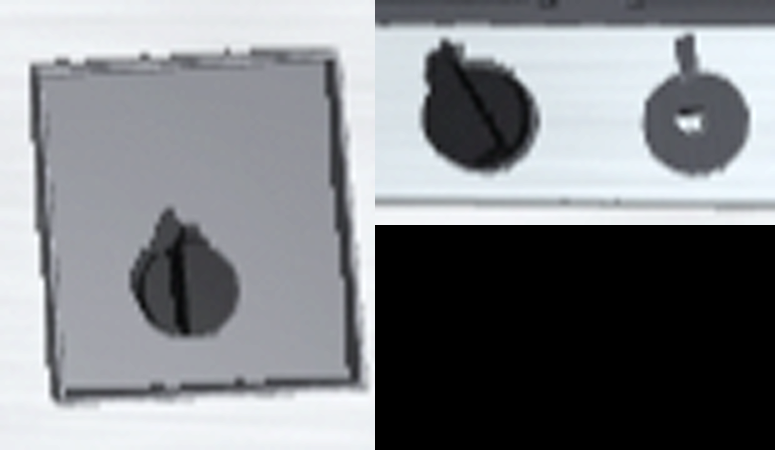

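The crop confirms it: the black knob in the tray, nose pointing about +x with a slight lean to +y. The stem plate's tab points nearly the same way. I'll move over the stem for a closer wrist view.

```bash
cat >> h.py <<'E'
def go(o,pos,yaw,tilt0=True):
    r0=rot(o['ee_rot']); r1=rot([np.pi,0,yaw])
    print('t',o['time'],'pos',o['tool_pos'],'rpy',o['ee_rot'],'F',o['wrist_force'],'w',o['width'],o['finger_force'])
    print('shift',r0.inv().apply(np.array(pos)-o['tool_pos']),'turn',(r0.inv()*r1).as_rotvec())
E
python3 -c "
from h import *
from bench import robot
go(robot.get_obs(),[.49,.075,.25],.12)"
```

```text
t 0.15 pos [0.1528 0.528  0.2296] rpy [-3.1399 -0.0002  2.8598] F [-0.1259 -0.3121  0.1765] w 0.09405221672423053 0.0
shift [-0.4498 -0.3413 -0.0199] turn [-0.0007  0.0022  2.7398]
```

Call:
drive_tool([
  [0.06, [-0.45, -0.341, -0.02], [0, 0, 2.74]],
  [0.06, [-0.45, -0.341, -0.02], [0, 0, 2.74]],
  [0.06, [-0.45, -0.341, -0.02], [0, 0, 2.74]],
  [0.06, [-0.45, -0.341, -0.02], [0, 0, 2.74]],
  [0.06, [-0.45, -0.341, -0.02], [0, 0, 2.74]],
])

```text
time: 0.78
tool_pos: [0.3403, 0.2762, 0.2414]
ee_rot: [3.141, -0.0, 1.917]
wrist_force: [1.5, 0.4, 0.5]
width: 0.0604
finger_force: 0.0
```

```bash
python3 -c "
from h import *
from bench import robot
go(robot.get_obs(),[.49,.075,.25],.12)"
```

```text
t 0.775 pos [0.3403 0.2762 0.2414] rpy [ 3.1412 -0.0001  1.9165] F [1.4974 0.3985 0.4961] w 0.0604150276079381 0.0
shift [-0.24    0.0727 -0.0086] turn [ 0.0001 -0.0004  1.7965]
```

Call:
drive_tool([
  [0.06, [-0.24, 0.073, -0.009], [0, 0, 1.8]],
  [0.06, [-0.24, 0.073, -0.009], [0, 0, 1.8]],
  [0.06, [-0.24, 0.073, -0.009], [0, 0, 1.8]],
  [0.06, [-0.24, 0.073, -0.009], [0, 0, 1.8]],
  [0.06, [-0.24, 0.073, -0.009], [0, 0, 1.8]],
])

```text
time: 1.4
tool_pos: [0.4924, 0.074, 0.2495]
ee_rot: [-3.141, 0.002, 0.972]
wrist_force: [0.5, 1.0, 0.4]
width: 0.0602
finger_force: 0.0
```

Call:
drive_tool([
  [0.06, [0, 0, 0], [0, 0, 0.17]],
  [0.06, [0, 0, 0], [0, 0, 0.34]],
  [0.06, [0, 0, 0], [0, 0, 0.51]],
  [0.06, [0, 0, 0], [0, 0, 0.68]],
  [0.06, [0, 0, 0], [0, 0, 0.85]],
])

```text
time: 2.02
tool_pos: [0.4905, 0.0777, 0.2501]
ee_rot: [-3.141, 0.001, 0.129]
wrist_force: [-0.4, -0.2, -0.2]
width: 0.0598
finger_force: 0.0
```

```bash
cat > w.py <<'E'
import sys
from h import *
from bench import robot, imaging
n=sys.argv[1]
go(robot.get_obs(),[.49,.075,.25],.12)
c=imaging.get_calibration("wrist"); p=imaging.snapshot("wrist")
np.savez(f"pics/{n}.npz",p=p,**c)
im=np.clip(p[:,:,::-1].astype(float)*1.5,0,255).astype(np.uint8)
cv2.imwrite(f"pics/{n}.png",cv2.resize(im,(800,600),interpolation=cv2.INTER_CUBIC))
E
python3 w.py w1
```

```text
t 2.025 pos [0.4905 0.0777 0.2501] rpy [-3.1414  0.0009  0.1292] F [-0.3845 -0.1816 -0.1855] w 0.05983930558703767 0.0
shift [-0.0009  0.0026  0.0001] turn [-0.0002  0.0009  0.0092]
```

View pics/w1.png

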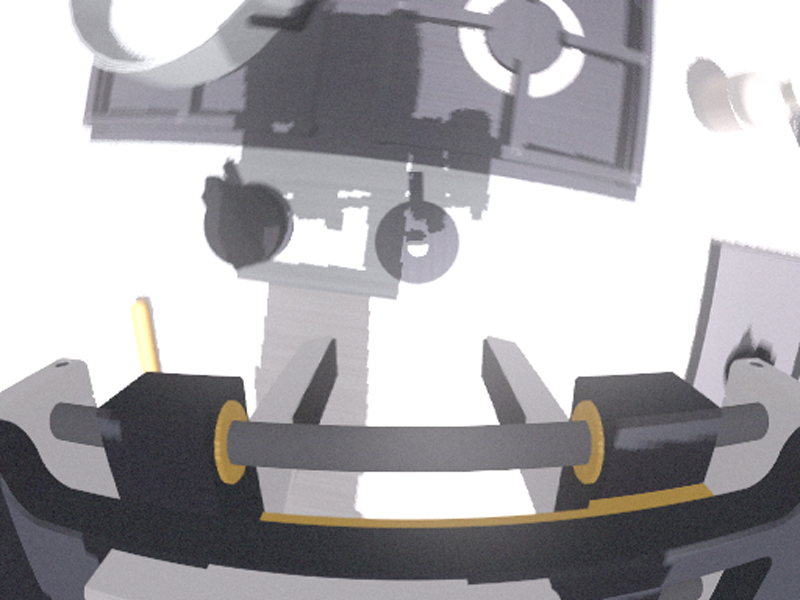

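The wrist view shows the plate centred at about (417,241), the tab at (416,178), and the stem top as a bright D at (418,247). I'll overlay a model on an enlarged crop to refine this.

```bash
cat > ov.py <<'E'
from h import *
d=np.load("pics/w1.npz"); c={k:d[k] for k in ("intrinsics","position","rotation")}; p=d['p'][:,:,::-1]
k=.64
ctr=px2w(c,417*k,241*k,.078,True); tip=px2w(c,416.5*k,171*k,.078,True); st=px2w(c,418*k,242*k,.103,True)
yaw=np.arctan2(*(tip-ctr)[1::-1]); print(ctr,tip,np.hypot(*(tip-ctr)[:2]),yaw,st)
# contour fit of plate edge: radial gradient search, robust circle fit at z=.078
g=cv2.GaussianBlur(cv2.cvtColor(p,cv2.COLOR_BGR2GRAY),(0,0),1).astype(float)
def samp(P): q=w2px(c,P,True); return cv2.remap(g.astype(np.float32),q[:,0].astype(np.float32).reshape(-1,1),q[:,1].astype(np.float32).reshape(-1,1),1).ravel()
rs=np.arange(.022,.038,.0004); pts=[]
for a in np.arange(0,6.283,.05):
    if abs((a-yaw+np.pi)%(2*np.pi)-np.pi)<.3: continue
    P=np.c_[ctr[0]+rs*np.cos(a),ctr[1]+rs*np.sin(a),0*rs+.078]; s=np.gradient(samp(P)); i=s.argmax()
    if s[i]>2: pts.append(P[i,:2])
pts=np.array(pts)
from scipy.optimize import least_squares
f=least_squares(lambda x:np.hypot(pts[:,0]-x[0],pts[:,1]-x[1])-.030,ctr[:2],loss='soft_l1',f_scale=.0007)
C=f.x; print('fit',C,'n',len(pts),'res',np.median(abs(f.fun)))
yaw=np.arctan2(*(tip[:2]-C)[::-1]); print('yaw',yaw)
S=8; x0,y0=225,100
im=cv2.resize(p[y0:y0+90,x0:x0+90],None,fx=S,fy=S,interpolation=cv2.INTER_CUBIC)[:600]
def draw(L,z,col):
    L=np.array(L);r=np.array([[np.cos(yaw),-np.sin(yaw)],[np.sin(yaw),np.cos(yaw)]]);P=np.c_[L@r.T+C,np.full(len(L),z)]
    q=((w2px(c,P,True)-[x0,y0]+.5)*S).astype(int); cv2.polylines(im,[q],False,col,1)
a=np.linspace(0,6.3,60); draw(np.c_[.03*np.cos(a),.03*np.sin(a)],.078,(0,255,0))
draw([[.03,.005],[.05,.005],[.05,-.005],[.03,-.005]],.078,(0,255,0))
b0=np.arccos(1.5/7); a=np.linspace(b0,2*np.pi-b0,40); L=np.c_[.007*np.cos(a),.007*np.sin(a)]; draw(np.r_[L,L[:1]],.103,(0,0,255))
cv2.imwrite("pics/ov1.png",im)
E
python3 ov.py
```

```text
[0.5228 0.0762 0.078 ] [0.5716 0.0829 0.078 ] 0.049296865613303986 0.13800626426192847 [0.5248 0.0762 0.103 ]
fit [0.5222 0.0766] n 114 res 0.00024492498375458527
yaw 0.12790007363149095
```

View pics/ov1.png

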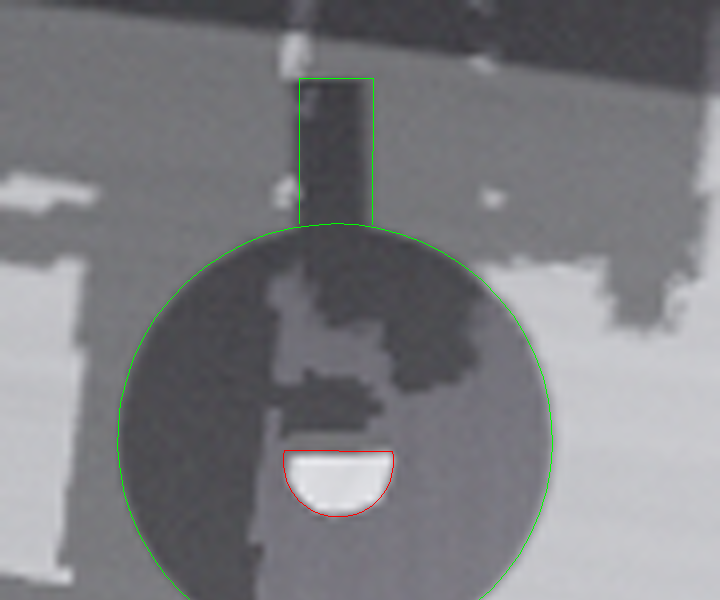

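The overlay fits the plate, tab and stem top closely: stem at (0.5222, 0.0766), flat facing yaw ≈ 0.13. Next, the knob.

```bash
python3 -c "
from h import *
from bench import robot
go(robot.get_obs(),[.41,-.31,.19],.13)"
```

```text
t 2.075 pos [0.4906 0.0777 0.2501] rpy [-3.1415  0.0008  0.1257] F [ 0.2483  0.4727 -0.2532] w 0.06053758785858682 0.0
shift [-0.1285  0.3745  0.0602] turn [-0.0001  0.0008 -0.0043]
```

Call:
drive_tool([
  [0.06, [-0.02, 0.06, 0.01], [0, 0, 0]],
  [0.06, [-0.04, 0.117, 0.019], [0, 0, 0]],
  [0.06, [-0.06, 0.175, 0.028], [0, 0, 0]],
  [0.06, [-0.08, 0.233, 0.038], [0, 0, 0]],
  [0.06, [-0.1, 0.292, 0.047], [0, 0, 0]],
])

```text
time: 2.7
tool_pos: [0.4302, -0.2263, 0.2031]
ee_rot: [-3.141, -0.0, 0.137]
wrist_force: [1.4, -0.5, -0.4]
width: 0.0603
finger_force: 0.0
```

Call:
drive_tool([
  [0.06, [-0.018, 0.052, 0.008], [0, 0, 0]],
  [0.06, [-0.028, 0.082, 0.013], [0, 0, 0]],
  [0.06, [-0.028, 0.082, 0.013], [0, 0, 0]],
  [0.06, [-0.028, 0.082, 0.013], [0, 0, 0]],
])

```text
time: 3.2
tool_pos: [0.4144, -0.3089, 0.1905]
ee_rot: [-3.141, -0.0, 0.136]
wrist_force: [0.4, -0.4, -0.7]
width: 0.0597
finger_force: 0.0
```

```bash
sed -i 's/\*1.5,/*1.0,/' w.py; python3 w.py w2; python3 -c "
import cv2;p=cv2.imread('pics/w2.png');cv2.imwrite('pics/w2c.png',cv2.convertScaleAbs(p[:400],alpha=1.6,beta=10))"
```

```text
t 3.2 pos [ 0.4144 -0.3089  0.1905] rpy [-3.1406 -0.0001  0.1361] F [ 0.3884 -0.4185 -0.7078] w 0.059668062503385674 0.0
shift [ 0.127  -0.3702 -0.0591] turn [-0.001  -0.0001  0.0161]
```

View pics/w2c.png

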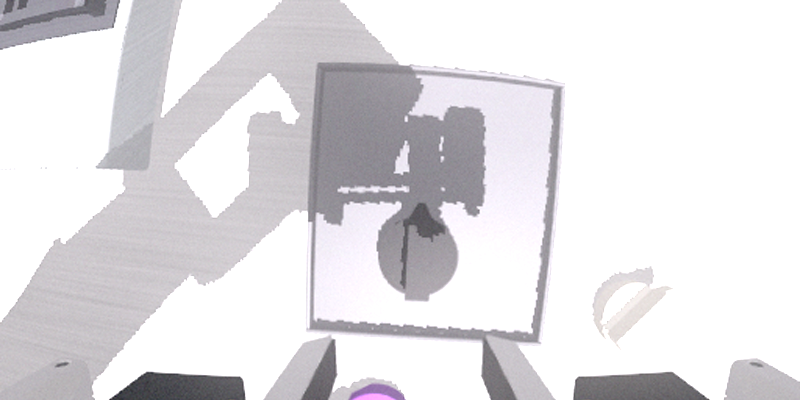

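The knob disc is at about (418,252), the nose at (421,203) and the tail at (417,300). I'll fit it and overlay the model.

```bash
cat > ovk.py <<'E'
import sys
from h import *
from scipy.optimize import least_squares
d=np.load("pics/w2.npz"); c={k:d[k] for k in ("intrinsics","position","rotation")}; p=d['p'][:,:,::-1]
k=.64
ctr=px2w(c,418*k,252*k,.023,True)
g=cv2.GaussianBlur(cv2.cvtColor(p,cv2.COLOR_BGR2GRAY),(0,0),1).astype(np.float32)
def samp(P): q=w2px(c,P,True).astype(np.float32); return cv2.remap(g,q[:,:1],q[:,1:],1).ravel()
rs=np.arange(.021,.036,.0004); pts=[]
for a in np.arange(0,6.283,.05):
    if min(abs((a-t+np.pi)%(2*np.pi)-np.pi) for t in (.14,.14+np.pi))<.75: continue
    P=np.c_[ctr[0]+rs*np.cos(a),ctr[1]+rs*np.sin(a),0*rs+.023]; s=np.gradient(samp(P)); i=s.argmax()
    if s[i]>2: pts.append(P[i,:2])
pts=np.array(pts)
f=least_squares(lambda x:np.hypot(pts[:,0]-x[0],pts[:,1]-x[1])-.028,ctr[:2],loss='soft_l1',f_scale=.0007)
C=f.x; print('fit',C,'n',len(pts),'res',np.median(abs(f.fun)))
n=px2w(c,421*k,203.5*k,.046,True); print('nose',n,np.hypot(*(n[:2]-C)),np.arctan2(*(n[:2]-C)[::-1]))
t=px2w(c,417*k,300*k,.046,True); print('tail',t,np.hypot(*(t[:2]-C)),np.arctan2(*(C-t[:2])[::-1]),np.arctan2(*(n-t)[1::-1]))
yaw=float(sys.argv[1]) if len(sys.argv)>1 else np.arctan2(*(n-t)[1::-1])
S=8; x0,y0=225,122
im=cv2.convertScaleAbs(cv2.resize(p[y0:y0+75,x0:x0+90],None,fx=S,fy=S,interpolation=cv2.INTER_CUBIC),alpha=1.7)
def draw(L,z,col):
    L=np.array(L);r=np.array([[np.cos(yaw),-np.sin(yaw)],[np.sin(yaw),np.cos(yaw)]]);P=np.c_[L@r.T+C,np.full(len(L),z)]
    q=((w2px(c,P,True)-[x0,y0]+.5)*S).astype(int); cv2.polylines(im,[q],False,col,1)
a=np.linspace(0,6.3,60); draw(np.c_[.028*np.cos(a),.028*np.sin(a)],.023,(0,255,0))
draw([[.02,.008],[-.026,.008],[-.026,-.008],[.02,-.008]],.046,(0,0,255)); draw([[0,0],[.038,0]],.046,(0,0,255))
cv2.imwrite("pics/ov2.png",im)
o=dict(time=3.2,tool_pos=np.array([.4144,-.3089,.1905]),ee_rot=[-3.1406,0,.1361],wrist_force=0,width=0,finger_force=0)
go(o,[*C,.053],yaw)
E
python3 ovk.py
```

```text
fit [ 0.4383 -0.3109] n 66 res 0.0006291482833416084
nose [ 0.4739 -0.3085  0.046 ] 0.035694902856259064 0.06888068922707194
tail [ 0.4109 -0.3147  0.046 ] 0.027690906304597585 0.13726385705838626 0.09875309955315159
t 3.2 pos [ 0.4144 -0.3089  0.1905] rpy [-3.1406, 0, 0.1361] F 0 w 0 0
shift [0.0234 0.0054 0.1375] turn [-0.001   0.      0.0373]
```

View pics/ov2.png

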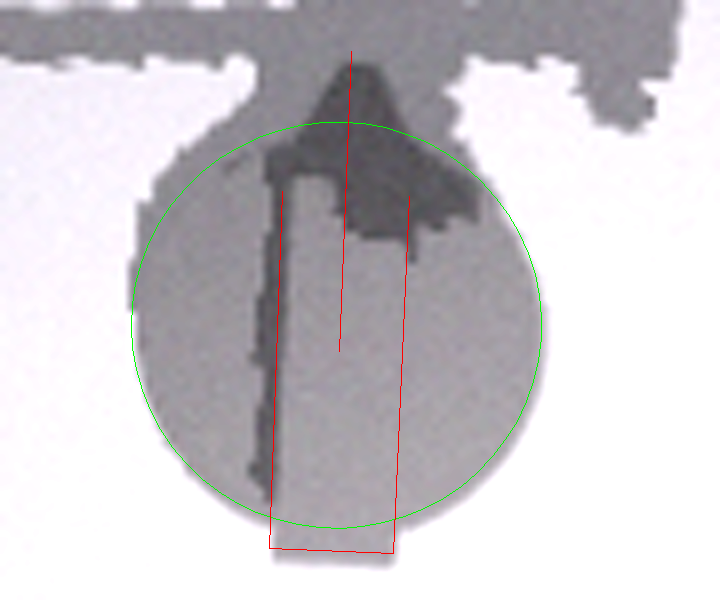

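The circle sits about 1 mm off because of shadow at the edges. Corrected, the knob is at (0.437, -0.312) with yaw ≈ 0.08.

```bash
python3 -c "
from h import *
from bench import robot
go(robot.get_obs(),[.4371,-.3117,.051],.08)"
```

```text
t 3.25 pos [ 0.4146 -0.3087  0.1908] rpy [-3.1412 -0.0004  0.1367] F [ 0.0382 -0.2578  0.0176] w 0.06022920885038315 0.0
shift [0.0218 0.0061 0.1398] turn [-0.0004 -0.0004  0.0567]
```

Call:
drive_tool([
  [0.05, [0.022, 0.006, 0.04], [0, 0, 0.057]],
  [0.05, [0.022, 0.006, 0.08], [0, 0, 0.057]],
  [0.05, [0.022, 0.006, 0.11], [0, 0, 0.057]],
  [0.05, [0.022, 0.006, 0.13], [0, 0, 0.057]],
  [0.05, [0.022, 0.006, 0.134], [0, 0, 0.057]],
])

```text
time: 3.88
tool_pos: [0.4367, -0.3106, 0.0553]
ee_rot: [-3.139, 0.002, 0.08]
wrist_force: [-0.1, 0.5, 0.8]
width: 0.0503
finger_force: 0.0
```

Call:
drive_tool([
  [0.05, [0, 0, 0], [0, 0, 0]],
])

```text
time: 4.0
tool_pos: [0.4375, -0.3121, 0.0574]
ee_rot: [3.141, -0.001, 0.079]
wrist_force: [-0.1, 0.4, 0.3]
width: 0.0499
finger_force: 0.0
```

```bash
python3 -c "
from h import *
from bench import robot
go(robot.get_obs(),[.4371,-.3117,.0495],.08)"
```

```text
t 4.0 pos [ 0.4375 -0.3121  0.0574] rpy [ 3.141  -0.0008  0.0793] F [-0.0838  0.3606  0.2791] w 0.04991304705481638 0.0
shift [-0.0004 -0.0005  0.0079] turn [ 0.0006 -0.0008 -0.0007]
```

Call:
drive_tool([
  [0.05, [0, 0, 0.004], [0, 0, 0]],
  [0.05, [0, 0, 0.007], [0, 0, 0]],
  [0.05, [0, 0, 0.007], [0, 0, 0]],
])

```text
time: 4.38
tool_pos: [0.4368, -0.3126, 0.0496]
ee_rot: [-3.141, 0.0, 0.078]
wrist_force: [0.2, -0.3, -0.5]
width: 0.05
finger_force: 0.0
```

Call:
drive_tool([
  [0.01, [0, 0, 0], [0, 0, 0]],
  [0.01, [0, 0, 0], [0, 0, 0]],
  [0.01, [0, 0, 0], [0, 0, 0]],
  [0.01, [0, 0, 0], [0, 0, 0]],
  [0.01, [0, 0, 0], [0, 0, 0]],
])

```text
time: 5.0
tool_pos: [0.4369, -0.3126, 0.0496]
ee_rot: [-3.141, -0.0, 0.078]
wrist_force: [-0.4, -0.2, 0.3]
width: 0.0158
finger_force: 30.0
```

Gripped at the 16 mm bar. Lifting.

Call:
drive_tool([
  [0.01, [0, 0, -0.02], [0, 0, 0]],
  [0.01, [0, 0, -0.05], [0, 0, 0]],
  [0.01, [0, 0, -0.09], [0, 0, 0]],
  [0.01, [0, 0, -0.13], [0, 0, 0]],
  [0.01, [0, 0, -0.15], [0, 0, 0]],
])

```text
time: 5.62
tool_pos: [0.4375, -0.3132, 0.2023]
ee_rot: [3.139, -0.003, 0.078]
wrist_force: [-0.2, -0.1, -0.3]
width: 0.0158
finger_force: 30.0
```

Call:
drive_tool([
  [0.01, [0, 0, 0], [0, 0, 0]],
  [0.01, [0, 0, 0], [0, 0, 0]],
])

```text
time: 5.88
tool_pos: [0.4363, -0.3122, 0.198]
ee_rot: [-3.14, 0.002, 0.078]
wrist_force: [0.2, 0.6, -1.2]
width: 0.0158
finger_force: 30.0
```

```bash
cp w.py w3.py; sed -i 's/\[.49,.075,.25\],.12/[.5222,.0766,.185],.13/' w3.py; python3 w3.py w3; python3 -c "
import numpy as np
from h import *
d=np.load('pics/w3.npz');p=d['p'][:,:,::-1]
cv2.imwrite('pics/w3c.png',cv2.convertScaleAbs(cv2.resize(p[170:290,190:340],None,fx=5,fy=5,interpolation=cv2.INTER_CUBIC),alpha=1.8,beta=15))"
```

```text
t 5.875 pos [ 0.4363 -0.3122  0.198 ] rpy [-3.1397  0.0018  0.0778] F [ 0.1947  0.6499 -1.2147] w 0.015809928322658786 29.999776482582092
shift [ 0.1158 -0.3809  0.0135] turn [-0.002   0.0017 -0.0522]
```

View pics/w3c.png

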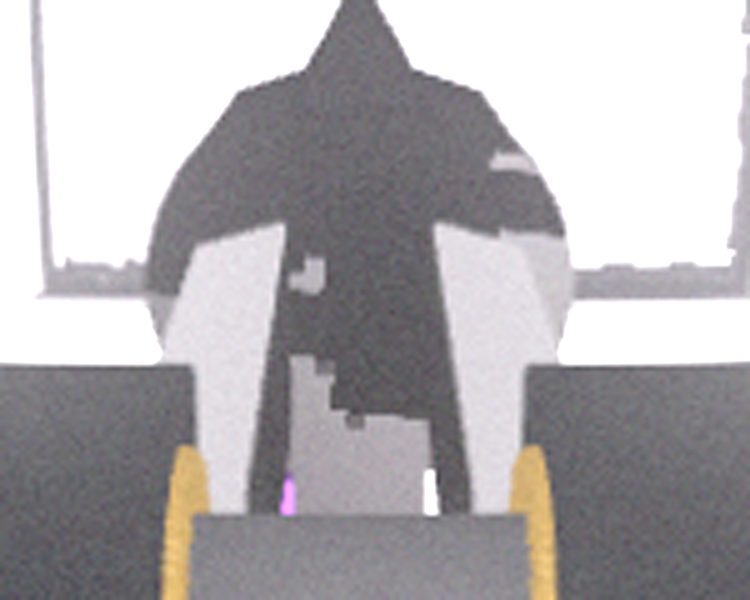

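The knob is held squarely with its nose forward. I'll compute its in-hand position as seen by the wrist camera, so the camera error cancels out.

```bash
cat > ik.py <<'E'
from h import *
d=np.load("pics/w3.npz"); c={k:d[k] for k in ("intrinsics","position","rotation")}; p=d['p']
T=np.array([.4363,-.3122,.198]); r=rot([-3.1397,.0018,.0778])
g=cv2.cvtColor(p,cv2.COLOR_RGB2GRAY).astype(float)
# row profile edges of disc + nose
for row in (200,205,210,215,220,225,228):
    s=g[row,190:340]; gr=np.gradient(s); l=190+gr[:60].argmin(); rr=190+80+gr[80:].argmax(); print(row,l,rr,(l+rr)/2)
col=g[140:200,262]; print('nose rows',140+np.gradient(col).argmin())
def tool(u,v,z): return r.inv().apply(px2w(c,u,v,z,True)-T)
zt=T[2]-.0266
for n,P in [('L',[0,.028]),('R',[0,-.028]),('F',[.028,0]),('nose',[.038,0])]:
    z=.0266 if n!='nose' else .0036
    print(n,w2px(c,T+r.apply([P[0],P[1],z]),True))
E
python3 ik.py
```

```text
200 228 295 261.5
205 224 298 261.0
210 222 301 261.5
215 220 303 261.5
220 219 277 248.0
225 198 277 237.5
228 196 278 237.0
nose rows 169
L [304.8434 227.1172]
R [218.7178 227.1116]
F [261.8009 184.8725]
nose [261.8415 175.4776]
```

```bash
cat >> ik.py <<'E'
print('---')
def chord(dx,zz,row,R=.028):
    a=np.linspace(0,np.pi*2,2000); P=np.c_[dx+R*np.cos(a),R*np.sin(a),0*a+zz]; q=w2px(c,T+r.apply(P),True)
    m=abs(q[:,1]-row)<.4; m&=(np.cos(a)>-.3); return q[m,0].min() if m.any() else 0,q[m,0].max() if m.any() else 0
for dx in (-.001,0,.001,.002,.003,.004): print(dx,[np.round(chord(dx,z,row),1) for row in (195,200,205,210,215) for z in (.0266,)])
for zz in (.0036,.01,.0266): print(zz,[w2px(c,T+r.apply([.038+dx,0,zz]),True)[1].round(1) for dx in (0,.002,.004)])
for row in (192,195,200,205,210,215):
    print(row,g[row,212:240].astype(int),g[row,288:312].astype(int))
E
python3 ik.py | sed -n '/---/,$p'
```

```text
---
-0.001 [array([234.8, 288.8]), array([229.3, 294.3]), array([225.3, 298.3]), array([222.5, 301.1]), array([220.5, 303.1])]
0 [array([232.8, 290.8]), array([227.9, 295.7]), array([224.3, 299.3]), array([221.8, 301.8]), array([220. , 303.6])]
0.001 [array([231.1, 292.5]), array([226.6, 297. ]), array([223.4, 300.2]), array([221.1, 302.5]), array([219.6, 304. ])]
0.002 [array([229.5, 294.1]), array([225.5, 298.1]), array([222.6, 301. ]), array([220.5, 303.1]), array([219.2, 304.3])]
0.003 [array([228.1, 295.5]), array([224.5, 299.1]), array([221.8, 301.8]), array([220. , 303.6]), array([218.9, 304.7])]
0.004 [array([226.8, 296.8]), array([223.5, 300.1]), array([221.1, 302.4]), array([219.5, 304. ]), array([218.6, 304.9])]
0.0036 [np.float64(175.5), np.float64(171.8), np.float64(168.1)]
0.01 [np.float64(173.5), np.float64(170.0), np.float64(166.4)]
0.0266 [np.float64(169.0), np.float64(165.7), np.float64(162.5)]
192 [153 154 154 154 155 154 155 154 157 157 156 157 155 155 154 155 157 155
 157 157 156 158 120  61  58  60  56  56] [ 64 114 165 165 166 168 166 167 167 166 167 168 166 16
[... 433 characters left out ...]
 168 168 167 167 168
 168 168 168 167 167 169]
205 [154 154 152 156 154 154 154 154 156 157 155 157 127  78  62  60  65  61
  59  60  58  56  60  55  56  59  53  56] [ 57  51  56  54  62  56  55  60  62  62 103 158 165 167 165 167 171 167
 166 168 167 167 168 167]
210 [153 154 153 154 154 153 154 156 155 148  99  65  62  62  62  61  61  57
  54  60  56  57  55  56  58  59  58  55] [ 54  52  56  55  54  57  56  56  59  63  62  56  76 123 161 167 166 169
 168 167 168 167 168 168]
215 [154 152 152 154 154 153 154 154 109  70  63  61  62  57  59  59  60  59
  56  58  57  58  54  55  58  55  56  62] [ 53  60  72  61  61  57  60  53  56  58  59  59  61  61  74 135 167 168
 167 168 166 168 169 167]
```

In-hand offset is about 0, so the TCP goes to (0.5222, 0.0766) at yaw 0.133. Moving above the stem.

Call:
drive_tool([
  [0.01, [0.016, -0.053, 0], [0, 0, -0.01]],
  [0.01, [0.033, -0.108, 0], [0, 0, -0.02]],
  [0.01, [0.05, -0.163, 0], [0, 0, -0.03]],
  [0.01, [0.066, -0.218, 0], [0, 0, -0.04]],
  [0.01, [0.083, -0.273, 0], [0, 0, -0.05]],
])

```text
time: 6.55
tool_pos: [0.4978, -0.0321, 0.1978]
ee_rot: [-3.141, 0.003, 0.128]
wrist_force: [0.9, 0.2, -0.2]
width: 0.0155
finger_force: 30.0
```

Call:
drive_tool([
  [0.01, [0.016, -0.053, 0], [0, 0, -0.005]],
  [0.01, [0.027, -0.09, 0], [0, 0, -0.005]],
  [0.01, [0.033, -0.108, 0], [0, 0, -0.005]],
  [0.01, [0.033, -0.108, 0], [0, 0, -0.005]],
  [0.01, [0.033, -0.108, 0], [0, 0, -0.005]],
])

```text
time: 7.18
tool_pos: [0.5172, 0.076, 0.1992]
ee_rot: [3.141, 0.001, 0.131]
wrist_force: [-0.8, -0.4, -2.0]
width: 0.0156
finger_force: 30.0
```

```bash
cat > p.py <<'E'
from h import *
from bench import robot,imaging
P=[]
for i in range(4):
    o=robot.get_obs(); P.append(np.r_[o['tool_pos'],o['ee_rot'][2]]); imaging.snapshot('side')
print(np.array(P))
go(o,[.5222,.0766,.16],.133)
E
python3 p.py
```

```text
[[0.5172 0.076  0.1992 0.1313]
 [0.5173 0.0759 0.1993 0.1309]
 [0.5173 0.0759 0.1995 0.1307]
 [0.5174 0.076  0.1996 0.1307]]
t 7.325 pos [0.5174 0.076  0.1996] rpy [3.1414 0.     0.1307] F [ 0.8959  0.1044 -0.6914] w 0.015724458548005138 29.99974876642227
shift [ 0.0049 -0.      0.0396] turn [ 0.0002  0.     -0.0023]
```

Call:
drive_tool([
  [0.01, [0.005, 0, 0.01], [0, 0, -0.002]],
  [0.01, [0.005, 0, 0.025], [0, 0, -0.002]],
  [0.01, [0.005, 0, 0.036], [0, 0, -0.002]],
  [0.01, [0.005, 0, 0.042], [0, 0, -0.002]],
  [0.01, [0.005, 0, 0.042], [0, 0, -0.002]],
])

```text
time: 8.0
tool_pos: [0.5219, 0.078, 0.1568]
ee_rot: [-3.141, 0.001, 0.135]
wrist_force: [0.7, -0.0, -0.2]
width: 0.0157
finger_force: 30.0
```

```bash
python3 p.py
```

```text
[[0.5219 0.078  0.1568 0.1349]
 [0.5223 0.0781 0.1575 0.135 ]
 [0.5225 0.0781 0.1579 0.1349]
 [0.5227 0.078  0.1582 0.1349]]
t 8.15 pos [0.5227 0.078  0.1582] rpy [ 3.1415 -0.0011  0.1349] F [-0.4717 -0.4996 -0.3278] w 0.016157517412096114 29.999751448631287
shift [-0.0007  0.0014 -0.0018] turn [ 0.     -0.0011  0.0019]
```

Call:
drive_tool([
  [0.01, [-0.0005, 0.0014, 0.003], [0, 0, 0]],
  [0.01, [-0.0005, 0.0014, 0.006], [0, 0, 0]],
  [0.01, [-0.0005, 0.0014, 0.009], [0, 0, 0]],
  [0.01, [-0.0005, 0.0014, 0.012], [0, 0, 0]],
  [0.01, [-0.0005, 0.0014, 0.014], [0, 0, 0]],
])

```text
time: 8.82
tool_pos: [0.522, 0.0765, 0.1433]
ee_rot: [-3.141, 0.0, 0.135]
wrist_force: [0.9, 0.2, -0.4]
width: 0.0157
finger_force: 30.0
```

It has passed the contact height with no force, so it is entering the bore.

Call:
drive_tool([
  [0.01, [0, 0, 0.003], [0, 0, 0]],
  [0.01, [0, 0, 0.006], [0, 0, 0]],
  [0.01, [0, 0, 0.008], [0, 0, 0]],
  [0.01, [0, 0, 0.008], [0, 0, 0]],
])

```text
time: 9.32
tool_pos: [0.522, 0.0765, 0.1354]
ee_rot: [-3.141, 0.0, 0.135]
wrist_force: [-0.1, -0.6, -0.7]
width: 0.0155
finger_force: 30.0
```

Call:
drive_tool([
  [0.01, [0, 0, 0.002], [0, 0, 0]],
  [0.01, [0, 0, 0.004], [0, 0, 0]],
  [0.01, [0, 0, 0.005], [0, 0, 0]],
  [0.01, [0, 0, 0.005], [0, 0, 0]],
])

```text
time: 9.82
tool_pos: [0.5221, 0.0765, 0.1313]
ee_rot: [3.142, -0.001, 0.135]
wrist_force: [-1.7, -0.0, 3.4]
width: 0.0157
finger_force: 30.0
```

Contact with the spring at z ≈ 0.132, as expected for home. Pressing on.

Call:
drive_tool([
  [0.01, [0, 0, 0.002], [0, 0, 0]],
  [0.01, [0, 0, 0.004], [0, 0, 0]],
  [0.01, [0, 0, 0.004], [0, 0, 0]],
])

```text
time: 10.2
tool_pos: [0.5222, 0.0766, 0.1276]
ee_rot: [3.142, -0.001, 0.135]
wrist_force: [-3.8, -0.4, 7.1]
width: 0.0158
finger_force: 30.0
```

Call:
drive_tool([
  [0.01, [0, 0, 0.002], [0, 0, 0]],
  [0.01, [0, 0, 0.003], [0, 0, 0]],
  [0.01, [0, 0, 0.003], [0, 0, 0]],
])

```text
time: 10.58
tool_pos: [0.5223, 0.0766, 0.1264]
ee_rot: [3.141, -0.002, 0.135]
wrist_force: [-4.7, -1.1, 12.3]
width: 0.0158
finger_force: 30.0
```

Call:
drive_tool([
  [0.01, [0, 0, 0.002], [0, 0, 0]],
  [0.01, [0, 0, 0.002], [0, 0, 0]],
  [0.01, [0, 0, 0.002], [0, 0, 0]],
])

```text
time: 10.95
tool_pos: [0.5224, 0.0766, 0.1263]
ee_rot: [3.141, -0.003, 0.135]
wrist_force: [-7.4, -0.2, 19.9]
width: 0.0162
finger_force: 30.0
```

```bash
python3 p.py; python3 -c "
from h import *
from bench import imaging
p=imaging.snapshot('side')[:,:,::-1]
cv2.imwrite('pics/s2.png',cv2.resize(p[90:240,150:350],None,fx=4,fy=4,interpolation=cv2.INTER_CUBIC))"
```

```text
[[0.5224 0.0766 0.1263 0.135 ]
 [0.5224 0.0766 0.1263 0.135 ]
 [0.5224 0.0765 0.1263 0.1349]
 [0.5224 0.0765 0.1263 0.1349]]
t 11.1 pos [0.5224 0.0765 0.1263] rpy [ 3.1412 -0.0029  0.1349] F [-7.3309 -0.0547 20.1125] w 0.01562597386170151 30.00432997941971
shift [-0.0001 -0.0001 -0.0337] turn [ 0.0004 -0.0029  0.0019]
```

View pics/s2.png

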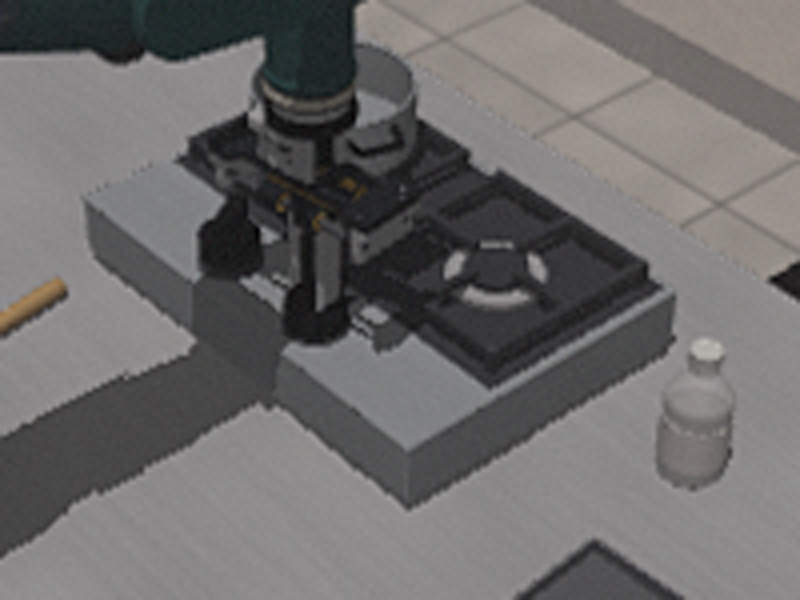

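The picture shows the knob down on the valve at about (315,320), held by the fingers, with the pot and bottle where they were. It is steady at 20 N against the hard stop, so I'm handing in.

```bash
python3 -c "
from bench import robot
print(robot.close_job())"
```

```text
the job is handed in; nothing more can be done
None
```

The black knob from the tray is fully home on the bare stem, bore flat matched, and held pressed in against the hard stop at about 20 N; I handed the job in at about 11 s without letting go.

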